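Fill the dragee jar and index its carriage

ROBOT

A 6-joint arm with a two-finger parallel gripper is mounted at the origin on the work surface. World frame = base frame: x ahead of the robot, y to its left, z up, the work surface at z = 0. Lengths are in m, angles in rad, forces in N, time in s.
With the tool pointing down it reaches from about 0.225 to 0.875 m from the base axis. Payload 3.4 kg.
Tool frame: the origin (TCP) lies between the finger pads; the fingertips stand 22 mm ahead of it and the grasp point (between the pads) lies 3 mm ahead of it (manip.finger_overhang is the distance from the TCP to the fingertips, in m); z points along the fingers, y is the line along which they close (so a half turn about z gives the same grasp; the last joint's range is limited). The gripper opens to 85 mm and grips with 20 to 120 N. Pads are 22 mm wide; open, the fingers measure 114 mm over their backs; the gripper's body (76 mm by 85 mm) begins 54 mm behind the grasp point. The pads swing forward as they close: fully open they stand 13 mm farther back than shut.
Start: joints at [1.032, 0.276, 1.505, -0, 1.361, -0.121], TCP at [0.233, 0.526, 0.253] pointing down, gripper open.
Joint ranges: [-2.89, 2.89], [-0.75, 2.08], [0.22, 2.7], [-1.18, 4.32], [0.11, 2.71], [-2.7, 2.7]. Speed limits (rad/s): [2.57, 2.57, 3.14, 3.14, 3.14, 3.14].

INTERFACE

Orientations are given as a unit quaternion [w, x, y, z].
In Python, from rig import get_state, eyes, order, manip gives the robot as it stands.
- The arm moves only by the tool drive_tool, never from a script. Its argument "rows" is a list of rows, each a list of 4 numbers: the shift along the tool's x, y, z in units of 25 mm (1.0 is 25 mm), then the turn about the tool's z in units of 6 degrees (1.0 is 6 degrees). A call has exactly 8 rows; each row is the pose to reach, as a shift and turn from the pose commanded when the call began, along the tool's axes at that moment; what a row does not reach only later rows make up. A row lasts 1/12 s, in which the tool goes at most 41.7 mm and 7.16 degrees, less where a joint would pass 70% of its speed; a pose out of reach is approached as far as the arm can. A call with a gripper value outside its range is refused whole. "grip" is the finger opening in mm, from 0 to 85.4, set as the call begins (left out, the last holds). The fingers move at their own pace and stop on an object; "newtons" is the grip in N (left out, the last holds). Time passes only in rows, so rows that repeat a pose let the fingers close, or fill a call up. It gives the time, the measured TCP pose, the force, the opening and the grip force at its end, in the units of the state.
- get_state(): the state, without advancing time (a new reading comes with each control period).
- eyes.get_image(name): name is "scene" or "top" or "wrist"; returns (picture, depth): 480x640x3 uint8, red, green, blue; 480x640 float32, m along the optical axis (not along the pixel's ray), 0 where there is no reading.
- eyes.camera_info(name): a dict with "fx", "fy", "cx", "cy" (pixels), "dist" ([k1, k2, p1, p2, k3] as OpenCV has them; the pictures are not rectified), "R" (3x3) and "t" (3): a world point X has camera coordinates R X + t. Camera axes: x right, y down, z forward; pixel columns grow to the right and rows downward; lengths in m; the calibration is good to about 2 mm. A picture is of the moment at which its call begins: read the wrist's pose just before it. camera_info takes no time and is no camera call; for the wrist camera it gives the pose at the moment of the call.
- order.sign_off(): hands the job in; it is judged then, once.
The state is a dict: "clock": time; "qpos": joint angles; "qd": joint speeds; "effort": joint torques, N m; "position": TCP position; "ee_rot": TCP orientation; "contact_force": force on the tool from outside, world axes, zero at the start; "moment": the same for the moment, N m; "width": finger opening in m; "gripper_force": force on a finger pad.
Only numpy, scipy, OpenCV 4.12 (cv2) and the standard library are available. Lean on these libraries where they do the work, as an engineer would, in place of code of your own. Each camera call takes 0.05 s, during which the arm holds its last target. There are 200 camera calls.

TASK

Tip all five chocolate balls out of the scoop through the wide funnel into the narrow jar under it, and put the empty scoop back down flat on the bench. Then take the carriage's wooden grip and slide the jar out along the rail until you feel the spring ball click into its notch, and finish holding the grip there, with the ball in its notch, without letting go. Leave the other things on the bench alone.

Things in the scene. Friction and masses are not known exactly. Their poses are not given: they have to be found in the camera images.
- station: Fixed filling station: aluminium base plate 130 (x) x 460 (y) x 10 mm, from y -200 to +260 mm, with a steel rail along its y. Origin on the bench below the wooden grip when the carriage is home. The carriage slides to the station's +y; the funnel stands over y -150 mm. The funnel's post, 135 mm tall, stands at x +52 mm, lower than the funnel's mouth.
- funnel_mouth (a point): Centre of the steel funnel's open mouth, 165 mm above the bench (station frame 0, -150, 165 mm). The mouth is 138 mm in inner diameter, the cone slopes at 45 degrees to a spout of 40 mm inner diameter whose lower end is 100 mm above the bench, 9 mm above the jar's rim when the carriage is home.
- carriage (a joint): Travel of the jar carriage towards the station's +y, m: 0 home (jar under the funnel, the start), 0.19 far end stop. It slides with 1 to 2 N of drag and stays where it is left. Its one notch lies somewhere in 0.075 to 0.150, other at every start, out of sight: it must be felt. It can run past the notch and be slid back to it.
- ball (a joint): Drop of the carriage's spring ball (18 mm, steel, hidden under the carriage), m: up to 0.0006 on the plain rail, about 0.0034 centred in the notch, about 0.0020 when 2 mm off centre. Within about 3 mm of the notch the carriage is drawn in with up to 5 N, and centres itself if let free; pushing it out again takes 6 to 10 N.
- grip (a point): The carriage's upright wooden grip, a block 20 (x) x 28 (y) x 40 mm tall, with the station's axes. The point is its middle, 51 mm above the bench; its top is at 71 mm, its foot at 31 mm on the 54 mm wide carriage plate. At carriage 0 it is right above the station's origin, 150 mm from the funnel's axis on the +y side; it moves with the carriage.
- jar_in (a point): Centre of the inner floor of the clear narrow jar fixed on the carriage, 35 mm above the bench. The jar is 44 mm in inner diameter, 50 mm outer; its rim is 56 mm above this point.
- scoop: Loose aluminium scoop holding the balls, about 120 g. Origin: centre of the underside of its floor, 80 (x) x 60 (y) x 3 mm; walls 32 mm high at the sides and +x end, inner width 54 mm. At the -x end a 19 degree ramp rises to the open pouring lip. Black upright handle block, x 41 to 85 mm, 16 mm wide (y), z 12 to 62 mm, behind the +x wall.
- scoop_grip (a point): Middle of the scoop's handle block where to pinch it across its 16 mm: scoop frame (63, 0, 45) mm.
- scoop_lip (a point): Middle of the scoop's pouring lip: scoop frame (-74, 0, 14) mm. Tipped about 50 to 55 degrees with the lip down, all the balls roll out over it.
- piece0_center (a point): Centre of chocolate ball 1 of 5, brown, 18 mm in diameter, about 10 g, at first in the scoop.
- piece1_center (a point): Centre of chocolate ball 2 of 5, brown, 18 mm in diameter, about 10 g, at first in the scoop.
- piece2_center (a point): Centre of chocolate ball 3 of 5, brown, 18 mm in diameter, about 10 g, at first in the scoop.
- piece3_center (a point): Centre of chocolate ball 4 of 5, brown, 18 mm in diameter, about 10 g, at first in the scoop.
- piece4_center (a point): Centre of chocolate ball 5 of 5, brown, 18 mm in diameter, about 10 g, at first in the scoop.
- stamp: Bystander: a decorating stamp, 60 x 60 mm white foot under a wooden block with a turned knob, 82 mm tall; origin at the centre of its underside.
- cocoa_jar: Bystander: a closed amber glass jar with a steel lid, 72 mm in diameter, 110 mm tall; origin at the centre of its underside.
- mould: Bystander: a clear plastic praline mould tray with 12 cups, 100 x 160 x 22 mm; origin at the centre of its underside.
Not all that is in view belongs to the job. Leave any green or pink look-alike of the scoop alone.

How it is judged:
On the way, in this order (a step that is already met when the one before it is completed fails the run):
1. all five balls are in the jar while the carriage is still home under the funnel (travel under 10 mm) (horizontal distance between each of piece0_center, piece1_center, piece2_center, piece3_center, piece4_center and jar_in below 0.022 m and z of piece0_center in the frame of jar_in between 0 and 0.06 m and z of piece1_center in the frame of jar_in between 0 and 0.06 m and z of piece2_center in the frame of jar_in between 0 and 0.06 m and z of piece3_center in the frame of jar_in between 0 and 0.06 m and z of piece4_center in the frame of jar_in between 0 and 0.06 m and value of joint carriage below 0.01 m), for 0.2 s.
2. the spring ball has dropped into the notch (by more than 1.8 mm) (value of joint ball above 0.0018 m and value of joint carriage above 0.05 m), for 0.1 s.
At the end, for the whole second after the job is handed in: The fingers hold the wooden grip (over 3 N), the carriage stands still with its ball over 1.8 mm down in the notch (within about 2 mm of its centre), all five balls are in the jar, and the scoop is let go and at rest flat on the bench (within 6 mm, under 0.1 rad) (all of step 2 and velocity of joint carriage between -0.005 and 0.005 m/s and contact force between the fingers and carriage_c15 above 3 N and horizontal distance between each of piece0_center, piece1_center, piece2_center, piece3_center, piece4_center and jar_in below 0.022 m and z of piece0_center in the frame of jar_in between 0 and 0.06 m and z of piece1_center in the frame of jar_in between 0 and 0.06 m and z of piece2_center in the frame of jar_in between 0 and 0.06 m and z of piece3_center in the frame of jar_in between 0 and 0.06 m and z of piece4_center in the frame of jar_in between 0 and 0.06 m and height (world z) of scoop below 0.006 m and angle between scoop's own z axis and vertical below 0.1 rad and linear speed of scoop below 0.01 m/s and contact force between each of the arm, the fingers and scoop below 0.1 N); the arm keeps its last pose, push and grip.
It fails at once if the stamp is pushed more than 30 mm or tipped over (distance of stamp from where it was at the start of the episode above 0.03 m or angle between stamp's own z axis and vertical above 0.4 rad).
It fails at once if the cocoa jar is pushed more than 30 mm or tipped over (distance of cocoa_jar from where it was at the start of the episode above 0.03 m or angle between cocoa_jar's own z axis and vertical above 0.4 rad).
It fails at once if the mould is pushed more than 30 mm or tipped over (distance of mould from where it was at the start of the episode above 0.03 m or angle between mould's own z axis and vertical above 0.4 rad).
It also fails if it takes over 72 s, if anything falls off the work surface, if the arm or the gripper's body presses on something with over 40 N, if the wrist force passes 120 N, or if a joint passes its speed limit or range.

## Working session

There is one attempt and no reset: what is moved stays moved. The work goes in short steps, Python scripts to look and compute and a tool call to move; the robot and the scene stay as the last step left them, time stands still between calls to the robot, and variables do not carry over. Pictures are saved under pics/ and viewed, at most 10 in all, crops included, and the job is handed in when it is done.

Besides the shell and the picture viewer there is one more tool, called after ">>>" as name(argument=value, ...), one argument or row to a line, values as JSON. drive_tool: Moves the arm, as the interface text tells. Its arguments: {"type":"object","properties":{"rows":{"type":"array","items":{"type":"array","items":{"type":"number"}}},"grip":{"type":"number"},"newtons":{"type":"number"}},"required":["rows"]}

```bash
mkdir -p pics; ls; python3 - <<'E'
from rig import get_state, eyes, order, manip
import cv2
print(get_state()); print([a for a in dir(manip) if a[0]!='_'])
for n in ("scene","top"):
    im,d=eyes.get_image(n); cv2.imwrite(f"pics/{n}0.png",im[:,:,::-1])
    import numpy as np; np.save(f"pics/{n}0.npy",d)
    print(n,eyes.camera_info(n))
E
```

```text
pics
{'clock': 0.0, 'qpos': array([ 1.03199485e+00,  2.76611196e-01,  1.50612633e+00, -2.21974394e-06,
        1.36070006e+00, -1.20961419e-01]), 'qd': array([-9.26369392e-04,  3.67019804e-04,  1.99333843e-04, -7.20101736e-04,
        6.94272479e-04,  2.72074759e-05]), 'effort': array([-3.00860076e-03, -4.16769111e+01, -2.45802552e+01, -3.66975546e-04,
        1.09451966e-02,  2.43815848e-07]), 'position': array([0.23306307, 0.52511974, 0.25243315]), 'ee_rot': array([-2.97788059e-04,  2.07403219e-01,  9.78255107e-01, -8.73077646e-04]), 'contact_force': array([-0.04050483, -0.19496749,  0.34856178]), 'moment': array([ 0.00719608,  0.04324442, -0.03507358]), 'gripper_force': 0.0, 'width': 0.08524087653770286}
['MotionError', 'finger_overhang']
scene {'fx': 455.3817118308777, 'fy': 455.3817118308777, 'cx': 321.9449801460034, 'cy': 239.82538089669595, 'dist': array([0.01853131, 0.        , 0.        , 0.        , 0.        ]), 'R': array([[ 0.4335657 ,  0.90111244, -0.00414203],
       [ 0.54260685, -0.26473684, -0.79717765],
       [-0.71944324,  0.3433814 , -0.6037306 ]]), 't': array([-0.18639384, -0.20087353,  1.60206217])}
top {'fx': 468.9549023599688, 'fy': 468.9549023599688, 'cx': 320.4645553963042, 'cy': 237.5429793213046, 'dist': array([0.03622369, 0.        , 0.        , 0.        , 0.        ]), 'R': array([[-0.02140401, -0.99939791,  0.02730737],
       [-0.99512314,  0.01866592, -0.09685825],
       [ 0.09629021, -0.02924735, -0.99492351]]), 't': array([-0.06767453,  0.52279513,  1.19412514])}
```

View pics/scene0.png

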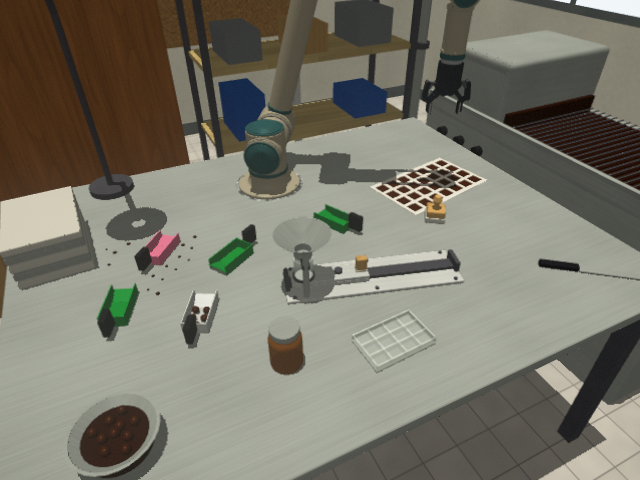

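View pics/top0.png

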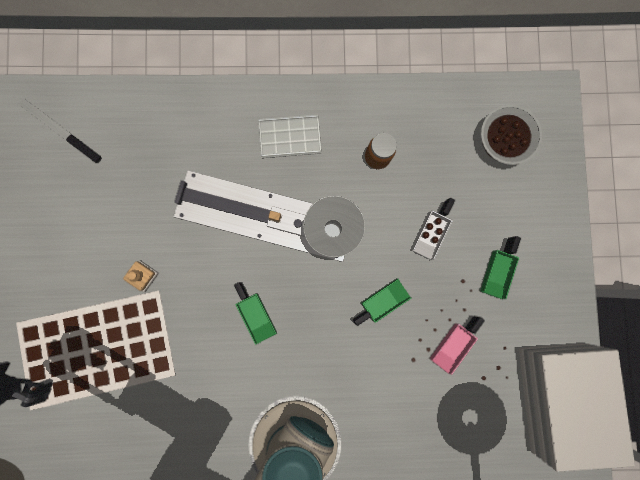

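The top view shows the real scoop (grey, with balls) at about (432,234), its handle at (447,207). The funnel mouth is at (333,227), the wooden grip at (275,216), and the station's +y runs towards (183,190). Next I'll measure these.

```bash
cat > h.py <<'E'
import numpy as np, cv2
from rig import get_state, eyes
def cloud(name,d,ci=None):
    c=ci or eyes.camera_info(name); K=np.array([[c['fx'],0,c['cx']],[0,c['fy'],c['cy']],[0,0,1]])
    v,u=np.mgrid[:480,:640]
    n=cv2.undistortPoints(np.stack([u,v],-1).reshape(-1,1,2).astype(float),K,np.array(c['dist'])).reshape(480,640,2)
    P=np.dstack([n*d[...,None],d])
    return (P-c['t'])@c['R']
def box(m): 
    r=cv2.minAreaRect((m*1000).astype(np.float32)); return np.round(r[0],1),np.round(r[1],1),round(r[2],1)
E
python3 - <<'E'
from h import *
im=cv2.imread('pics/top0.png');d=np.load('pics/top0.npy');W=cloud('top',d)
hsv=cv2.cvtColor(im,cv2.COLOR_BGR2HSV)
def reg(x0,x1,y0,y1):
    m=np.zeros((480,640),bool);m[y0:y1,x0:x1]=1;return m
z=W[...,2]
print('bench z',np.median(z[300:340,300:340]))
m=reg(425,465,190,225)&(hsv[...,2]<60)&(z>.05)&(z<.075)
print('handle',m.sum(),W[m].mean(0),z[m].min(),z[m].max(),box(W[m][:,:2]))
m=reg(405,460,195,265)&(z>.02)&(z<.045)&(hsv[...,2]>90)
print('walls',m.sum(),W[m].mean(0),box(W[m][:,:2]))
m=reg(262,290,205,228)&(z>.055)&(z<.085)
print('grip',m.sum(),W[m].mean(0),box(W[m][:,:2]),hsv[216,275])
m=reg(295,370,190,265)&(z>.150)&(z<.18)
p=(W[m][:,:2]*1000).astype(np.float32);print('mouth',cv2.minEnclosingCircle(p),z[m].max(),np.percentile(z[m],95))
m=reg(165,350,165,265)&(z>.004)&(z<.017)
print('plate',box(W[m][:,:2]),W[m].mean(0))
for n,(a,b) in dict(cocoa=(382,145),stamp=(135,275)).items(): print(n,W[b,a])
E
```

```text
bench z 0.00033529515323203404
handle 119 [ 0.5925656  -0.40419003  0.0610847 ] 0.05018644899389975 0.0663434745750093 (array([ 593. , -405.3]), array([16. , 42.9]), 60.9)
walls 126 [ 0.53495239 -0.37489782  0.03168232] (array([ 541.3, -379.4]), array([ 60.8, 156.1]), 62.7)
grip 94 [0.57494345 0.03790775 0.07009687] (array([575.6,  38.4]), array([28.1, 19.5]), 74.8) [ 16 116 184]
mouth ((534.9238891601562, -105.82542419433594), 71.60237884521484) 0.17080784416778066 0.16656266332839756
plate (array([589.7,  86.7]), array([488. , 266.3]), 88.9) [0.59594805 0.12055187 0.00987993]
cocoa [ 0.74052448 -0.23299789  0.10959271]
stamp [0.43330085 0.37680753 0.07712222]
```

```bash
cat >> h.py <<'E'
from scipy.spatial.transform import Rotation as Ro
def to(p,yaw=None):
    s=get_state(); w,x,y,z=s['ee_rot']; R=Ro.from_quat([x,y,z,w]).as_matrix()
    u=R.T@(np.array(p)-s['position'])/.025
    cur=np.degrees(np.arctan2(R[1,1],R[0,1])); t=0
    if yaw is not None: t=-((yaw-cur+90)%180-90)/6
    print('units',np.round(u,3),'turn',round(t,2),'yaw',round(cur,1),'t',round(s['clock'],2),'q6',round(s['qpos'][5],2))
    print('pos',s['position'].round(4),'F',s['contact_force'].round(2),'w',round(s['width']*1e3,2),'gf',round(s['gripper_force'],2))
E
python3 -c "
from h import *
to([.593,-.405,.16],61.7)"
```

```text
units [-28.256 -28.158   3.741] turn 0.73 yaw 66.1 t 0.1 q6 -0.12
pos [0.2331 0.5252 0.2525] F [ 0.3  -0.22  0.03] w 85.32 gf 0.0
```

>>> drive_tool(
  rows=[
    [-28.2, -28.1, 0, 0.7],
    [-28.2, -28.1, 0, 0.7],
    [-28.2, -28.1, 0, 0.7],
    [-28.2, -28.1, 0, 0.7],
    [-28.2, -28.1, 0, 0.7],
    [-28.2, -28.1, 0, 0.7],
    [-28.2, -28.1, 0, 0.7],
    [-28.2, -28.1, 0, 0.7],
  ],
  grip=60,
)

```text
clock: 0.77
position: [0.3536, 0.2128, 0.2531]
ee_rot: [-0.0, 0.243, 0.97, -0.0]
contact_force: [0.7, 0.3, -0.5]
width: 0.06
gripper_force: 0.0
```

```bash
python3 -c "
from h import *
to([.593,-.405,.16],61.7)"
```

```text
units [-20.089 -17.288   3.725] turn 0.03 yaw 61.9 t 0.77 q6 -0.71
pos [0.3536 0.2128 0.2531] F [ 0.68  0.31 -0.5 ] w 60.03 gf 0.0
```

>>> drive_tool(
  rows=[
    [-20.1, -17.3, 0, 0],
    [-20.1, -17.3, 0, 0],
    [-20.1, -17.3, 0, 0],
    [-20.1, -17.3, 0, 0],
    [-20.1, -17.3, 0, 0],
    [-20.1, -17.3, 0, 0],
    [-20.1, -17.3, 0, 0],
    [-20.1, -17.3, 0, 0],
  ],
)

```text
clock: 1.43
position: [0.4739, -0.0983, 0.2531]
ee_rot: [-0.0, 0.243, 0.97, 0.0]
contact_force: [0.9, 0.6, 1.3]
width: 0.06
gripper_force: 0.0
```

```bash
python3 -c "
from h import *
to([.593,-.405,.16],61.7)"
```

```text
units [-9.995 -8.566  3.716] turn 0.02 yaw 61.8 t 1.43 q6 -1.43
pos [ 0.4739 -0.0983  0.2531] F [0.86 0.56 1.34] w 60.04 gf 0.0
```

>>> drive_tool(
  rows=[
    [-10, -8.57, 0, 0],
    [-10, -8.57, 0, 0],
    [-10, -8.57, 0, 0],
    [-10, -8.57, 0, 0],
    [-10, -8.57, 1, 0],
    [-10, -8.57, 2, 0],
    [-10, -8.57, 3, 0],
    [-10, -8.57, 3.7, 0],
  ],
)

```text
clock: 2.1
position: [0.5881, -0.3895, 0.1804]
ee_rot: [0.002, 0.244, 0.97, -0.001]
contact_force: [0.8, 0.1, 1.2]
width: 0.06
gripper_force: 0.0
```

```bash
python3 - <<'E'
from h import *
ci=eyes.camera_info('wrist'); im,d=eyes.get_image('wrist'); cv2.imwrite('pics/w1.png',im[:,:,::-1])
W=cloud('wrist',d,ci); z=W[...,2]
m=(z>.055)&(z<.068)&(im.max(2)<70)&(abs(W[...,0]-.593)<.05)&(abs(W[...,1]+.405)<.05)
print(m.sum(), box(W[m][:,:2]) if m.sum() else '')
to([.593,-.405,.048],61.7)
E
```

```text
1290 (array([ 592.4, -404.4]), array([15.6, 43.4]), 61.6)
units [-0.477 -0.308  4.902] turn -0.0 yaw 61.7 t 2.15 q6 -1.76
pos [ 0.5868 -0.3926  0.1706] F [ 1.66 -2.59 -4.65] w 60.14 gf 0.0
```

View pics/w1.png

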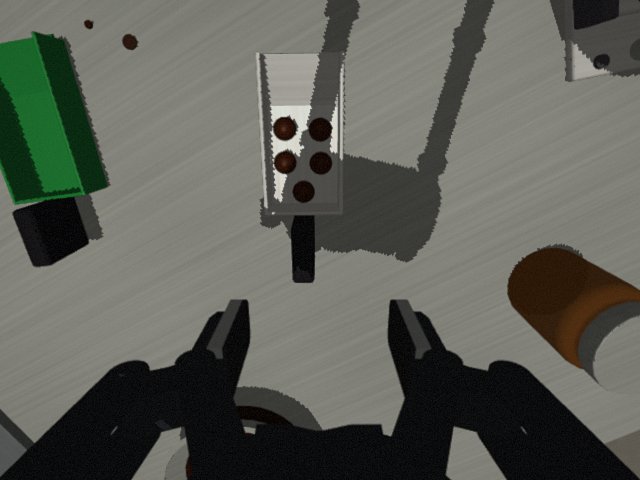

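The wrist view shows the scoop with all five balls at (302,160) and the handle at (303,248). The pose agrees with the top view, so I descend.

>>> drive_tool(
  rows=[
    [0, 0, 0.8, 0],
    [0, 0, 1.6, 0],
    [0, 0, 2.4, 0],
    [0, 0, 3.2, 0],
    [0, 0, 3.6, 0],
    [0, 0, 4.0, 0],
    [0, 0, 4.0, 0],
    [0, 0, 4.0, 0],
  ],
)

```text
clock: 2.82
position: [0.5867, -0.3857, 0.0799]
ee_rot: [-0.0, 0.243, 0.97, 0.0]
contact_force: [-0.5, -0.1, -0.2]
width: 0.06
gripper_force: 0.0
```

```bash
python3 -c "
from h import *
to([.5924,-.4044,.048],61.7)"
```

```text
units [-0.554 -0.553  1.275] turn 0.03 yaw 61.9 t 2.82 q6 -1.76
pos [ 0.5867 -0.3857  0.0799] F [-0.53 -0.12 -0.16] w 60.0 gf 0.0
```

>>> drive_tool(
  rows=[
    [-0.3, -0.3, 0, 0],
    [-0.55, -0.55, 0, 0],
    [-0.55, -0.55, 0, 0],
    [-0.55, -0.55, 0.5, 0],
    [-0.55, -0.55, 1.0, 0],
    [-0.55, -0.55, 1.27, 0],
    [-0.55, -0.55, 1.27, 0],
    [-0.55, -0.55, 1.27, 0],
  ],
)

```text
clock: 3.48
position: [0.5915, -0.4036, 0.0466]
ee_rot: [-0.001, 0.243, 0.97, 0.001]
contact_force: [-0.3, -0.2, 0.7]
width: 0.0601
gripper_force: 0.0
```

>>> drive_tool(
  rows=[
    [0, 0, 0, 0],
    [0, 0, 0, 0],
    [0, 0, 0, 0],
    [0, 0, 0, 0],
    [0, 0, 0, 0],
    [0, 0, 0, 0],
    [0, 0, 0, 0],
    [0, 0, 0, 0],
  ],
  grip=8,
  newtons=110,
)

```text
clock: 4.15
position: [0.5926, -0.4047, 0.0489]
ee_rot: [0.001, 0.243, 0.97, -0.0]
contact_force: [-1.3, -0.4, 5.3]
width: 0.0144
gripper_force: 107.1
```

```bash
python3 -c "
from h import *
to([.5924,-.4044,.048],61.7)"
```

```text
units [0.012 0.008 0.037] turn 0.03 yaw 61.9 t 4.15 q6 -1.78
pos [ 0.5926 -0.4047  0.0489] F [-1.26 -0.41  5.32] w 14.4 gf 107.13
```

>>> drive_tool(
  rows=[
    [0, 0, -0.1, 0],
    [0, 0, -0.2, 0],
    [0, 0, -0.3, 0],
    [0, 0, -0.4, 0],
    [0, 0, -0.5, 0],
    [0, 0, -0.6, 0],
    [0, 0, -0.6, 0],
    [0, 0, -0.6, 0],
  ],
)

```text
clock: 4.82
position: [0.5924, -0.4044, 0.0633]
ee_rot: [0.0, 0.243, 0.97, -0.0]
contact_force: [-0.4, -0.0, -2.3]
width: 0.0145
gripper_force: 107.4
```

```bash
cat >> h.py <<'E'
def tilt(n):
    s=get_state(); ci=eyes.camera_info('wrist'); im,d=eyes.get_image('wrist'); cv2.imwrite(f'pics/{n}.png',im[:,:,::-1])
    W=cloud('wrist',d,ci); w,x,y,z=s['ee_rot']; R=Ro.from_quat([x,y,z,w]).as_matrix()
    T=(W-s['position'])@R   # tool frame
    return im,d,W,T
E
python3 - <<'E'
from h import *
im,d,W,T=tilt('w2')
# handle top / wall tops profile along tool x
m=(abs(T[...,1])<.029)&(abs(T[...,1])>.024)&(abs(T[...,0])<.16)&(T[...,2]<.06)
for a in np.arange(-.16,.17,.02):
    k=m&(abs(T[...,0]-a)<.01)
    if k.sum()>20: print(round(a,2),k.sum(),np.percentile(T[...,2][k],[2,10,50]).round(4))
to([.5924,-.4044,.048],61.7)
E
```

```text
-0.02 38 [-0.0344 -0.0338 -0.0324]
-0.0 2084 [-0.0646 -0.0616 -0.0321]
0.02 1360 [-0.0653 -0.033   0.0192]
0.04 2074 [0.0168 0.0175 0.0307]
0.06 2298 [0.0167 0.0176 0.0307]
0.08 2616 [0.0166 0.0174 0.0306]
0.1 2947 [0.0165 0.0173 0.0296]
0.12 1927 [0.0166 0.0176 0.0338]
units [-0.006  0.001  0.607] turn 0.03 yaw 61.9 t 4.87 q6 -1.78
pos [ 0.5923 -0.4044  0.0632] F [-0.32 -0.12 -2.21] w 14.79 gf 107.37
```

>>> drive_tool(
  rows=[
    [0, 0, -0.4, 0],
    [0, 0, -1.2, 0],
    [0, 0, -2.4, 0],
    [0, 0, -3.8, 0],
    [0, 0, -5.2, 0],
    [0, 0, -6.6, 0],
    [0, 0, -7.6, 0],
    [0, 0, -8.1, 0],
  ],
)

```text
clock: 5.53
position: [0.5933, -0.4052, 0.2717]
ee_rot: [0.004, 0.243, 0.97, -0.002]
contact_force: [1.3, -0.7, -1.4]
width: 0.0147
gripper_force: 107.4
```

```bash
python3 -c "
from h import *
to([.605,-.144,.267],61.7)"
```

```text
units [4.514 9.434 0.136] turn 0.03 yaw 61.9 t 5.53 q6 -1.78
pos [ 0.5933 -0.4052  0.2717] F [ 1.26 -0.75 -1.43] w 14.67 gf 107.42
```

>>> drive_tool(
  rows=[
    [0.08, 0.17, 0, 0],
    [0.25, 0.52, 0, 0],
    [0.5, 1.04, 0, 0],
    [0.8, 1.67, 0, 0],
    [1.15, 2.4, 0, 0],
    [1.5, 3.14, 0, 0],
    [1.85, 3.87, 0, 0],
    [2.2, 4.6, 0, 0],
  ],
)

```text
clock: 6.2
position: [0.5975, -0.2735, 0.2647]
ee_rot: [-0.001, 0.242, 0.97, 0.001]
contact_force: [0.2, -1.4, -2.0]
width: 0.0144
gripper_force: 107.4
```

>>> drive_tool(
  rows=[
    [0.37, 0.77, 0, 0],
    [0.75, 1.57, 0, 0],
    [1.15, 2.4, 0, 0],
    [1.52, 3.18, 0, 0],
    [1.85, 3.87, 0, 0],
    [2.1, 4.39, 0, 0],
    [2.25, 4.7, 0, 0],
    [2.32, 4.85, 0, 0],
  ],
)

```text
clock: 6.87
position: [0.6036, -0.1405, 0.2654]
ee_rot: [-0.0, 0.242, 0.97, 0.0]
contact_force: [0.1, -0.4, -2.6]
width: 0.0148
gripper_force: 107.4
```

```bash
python3 - <<'E'
from h import *
im,d,W,T=tilt('w3')
to([.605,-.144,.266],61.7)
im,d=eyes.get_image('scene'); cv2.imwrite('pics/s3.png',cv2.resize(im[100:340,180:500,::-1],None,fx=2,fy=2))
E
```

```text
units [-0.103 -0.093 -0.021] turn 0.04 yaw 62.0 t 6.92 q6 -1.42
pos [ 0.6038 -0.1407  0.2655] F [ 0.24 -0.24 -2.26] w 14.64 gf 107.43
```

View pics/w3.png

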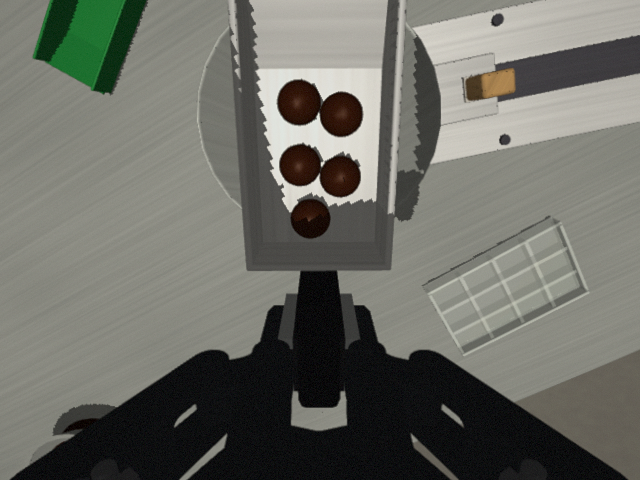

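The five balls are still in the scoop, at (280–360, 80–240) in the image, and the funnel rim shows centred beneath it. Now I loosen the pinch so the scoop swings lip-down.

>>> drive_tool(
  rows=[
    [-0.1, -0.1, 0, 0],
    [-0.1, -0.1, 0, 0],
    [-0.1, -0.1, 0, 0],
    [-0.1, -0.1, 0, 0],
    [-0.1, -0.1, 0, 0],
    [-0.1, -0.1, 0, 0],
    [-0.1, -0.1, 0, 0],
    [-0.1, -0.1, 0, 0],
  ],
  newtons=20,
)

```text
clock: 7.63
position: [0.605, -0.1462, 0.2656]
ee_rot: [0.0, 0.243, 0.97, 0.0]
contact_force: [0.3, -0.1, -1.8]
width: 0.0143
gripper_force: 107.4
```

```bash
cat >> h.py <<'E'
def prof(n):
    im,d,W,T=tilt(n)
    m=(abs(T[...,1])<.029)&(abs(T[...,1])>.024)&(T[...,2]<.16)
    for a in np.arange(.04,.16,.02):
        k=m&(abs(T[...,0]-a)<.005)
        if k.sum()>20: print(round(a,2),k.sum(),np.percentile(T[...,2][k],[2,10,50]).round(4))
    to([.605,-.144,.266],61.7)
E
python3 -c "
from h import *
prof('w4')"
```

```text
0.04 1039 [0.0168 0.0175 0.0308]
0.06 1048 [0.0167 0.0174 0.028 ]
0.08 1252 [0.0166 0.0174 0.0294]
0.1 1469 [0.0165 0.0173 0.029 ]
0.12 1143 [0.0165 0.0177 0.0359]
units [ 0.044  0.077 -0.015] turn 0.03 yaw 61.9 t 7.68 q6 -1.43
pos [ 0.6051 -0.1462  0.2656] F [-1.04  0.05 -2.54] w 14.8 gf 107.46
```

>>> drive_tool(
  rows=[
    [0, 0.1, 0, 0],
    [0, 0.1, 0, 0],
    [0, 0.1, 0, 0],
    [0, 0.1, 0, 0],
    [0, 0.1, 0, 0],
    [0, 0.1, 0, 0],
    [0, 0.1, 0, 0],
    [0, 0.1, 0, 0],
  ],
  newtons=20,
  grip=8,
)

```text
clock: 8.35
position: [0.6062, -0.1439, 0.2656]
ee_rot: [0.0, 0.243, 0.97, 0.0]
contact_force: [-0.5, -0.5, -2.2]
width: 0.0149
gripper_force: 107.4
```

```bash
python3 -c "
from h import *
prof('w5')"
```

```text
0.04 1024 [0.0168 0.0175 0.0312]
0.06 1043 [0.0168 0.0174 0.0276]
0.08 1261 [0.0166 0.0174 0.0296]
0.1 1470 [0.0166 0.0173 0.0294]
0.12 1123 [0.0168 0.0179 0.0365]
units [ 0.044 -0.024 -0.013] turn 0.03 yaw 61.9 t 8.4 q6 -1.42
pos [ 0.6062 -0.144   0.2657] F [-0.83 -0.54 -2.07] w 14.81 gf 107.44
```

>>> drive_tool(
  rows=[
    [0, 0, 0, 0],
    [0, 0, 0, 0],
    [0, 0, 0, 0],
    [0, 0, 0, 0],
    [0, 0, 0, 0],
    [0, 0, 0, 0],
    [0, 0, 0, 0],
    [0, 0, 0, 0],
  ],
  newtons=20,
  grip=15.2,
)

```text
clock: 9.07
position: [0.6062, -0.144, 0.2656]
ee_rot: [0.0, 0.243, 0.97, 0.0]
contact_force: [0.9, -0.3, -2.0]
width: 0.0155
gripper_force: 49.5
```

```bash
python3 -c "
from h import *
prof('w6')"
```

```text
0.04 1036 [0.0165 0.0173 0.031 ]
0.06 1045 [0.0165 0.0172 0.0278]
0.08 1267 [0.0164 0.0172 0.0292]
0.1 1491 [0.0164 0.0172 0.0293]
0.12 1142 [0.0167 0.0178 0.0363]
units [ 0.042 -0.026 -0.015] turn 0.03 yaw 61.9 t 9.12 q6 -1.42
pos [ 0.6062 -0.1439  0.2656] F [-0.32 -0.62 -2.58] w 15.42 gf 49.53
```

>>> drive_tool(
  rows=[
    [0, 0, 0, 0],
    [0, 0, 0, 0],
    [0, 0, 0, 0],
    [0, 0, 0, 0],
    [0, 0, 0, 0],
    [0, 0, 0, 0],
    [0, 0, 0, 0],
    [0, 0, 0, 0],
  ],
  newtons=20,
  grip=15.6,
)

```text
clock: 9.78
position: [0.6062, -0.1439, 0.2656]
ee_rot: [-0.0, 0.243, 0.97, 0.0]
contact_force: [-0.0, -0.4, -2.2]
width: 0.0154
gripper_force: 24.9
```

```bash
python3 -c "
from h import *
prof('w7')"
```

```text
0.04 1034 [0.0167 0.0173 0.0309]
0.06 1055 [0.0164 0.0172 0.0274]
0.08 1261 [0.0163 0.0172 0.0294]
0.1 1485 [0.0163 0.0172 0.0292]
0.12 1146 [0.0165 0.0177 0.0362]
units [ 0.042 -0.025 -0.015] turn 0.03 yaw 61.9 t 9.83 q6 -1.42
pos [ 0.6062 -0.1439  0.2656] F [ 0.3   0.79 -1.87] w 15.87 gf 24.86
```

>>> drive_tool(
  rows=[
    [0, 0, 0, 0],
    [0, 0, 0, 0],
    [0, 0, 0, 0],
    [0, 0, 0, 0],
    [0, 0, 0, 0],
    [0, 0, 0, 0],
    [0, 0, 0, 0],
    [0, 0, 0, 0],
  ],
  newtons=20,
  grip=15.85,
)

```text
clock: 10.5
position: [0.6062, -0.1439, 0.2656]
ee_rot: [-0.0, 0.243, 0.97, 0.0]
contact_force: [0.1, -0.5, -2.0]
width: 0.0159
gripper_force: 9.1
```

```bash
python3 -c "
from h import *
prof('w8')"
```

```text
0.04 1036 [0.0165 0.0173 0.0306]
0.06 1046 [0.0168 0.0174 0.0279]
0.08 1247 [0.0165 0.0173 0.0294]
0.1 1478 [0.0164 0.0172 0.0293]
0.12 1135 [0.0167 0.0179 0.0364]
units [ 0.042 -0.024 -0.015] turn 0.03 yaw 61.9 t 10.55 q6 -1.42
pos [ 0.6062 -0.144   0.2656] F [ 0.61 -0.45 -1.94] w 15.77 gf 9.12
```

>>> drive_tool(
  rows=[
    [0, 0, 0, 0],
    [0, 0, 0, 0],
    [0, 0, 0, 0],
    [0, 0, 0, 0],
    [0, 0, 0, 0],
    [0, 0, 0, 0],
    [0, 0, 0, 0],
    [0, 0, 0, 0],
  ],
  newtons=20,
  grip=15.91,
)

```text
clock: 11.22
position: [0.6062, -0.1438, 0.2657]
ee_rot: [0.0, 0.243, 0.97, 0.0]
contact_force: [0.2, 0.6, -0.8]
width: 0.0159
gripper_force: 4.9
```

```bash
python3 -c "
from h import *
prof('w9')"
```

```text
0.04 650 [0.0625 0.0653 0.0841]
0.06 500 [0.0812 0.0839 0.0997]
0.08 411 [0.1005 0.103  0.1376]
0.1 274 [0.132  0.1331 0.1364]
0.12 347 [0.1181 0.1198 0.1235]
0.14 382 [0.1039 0.105  0.1079]
units [ 0.041 -0.028 -0.012] turn 0.03 yaw 61.9 t 11.27 q6 -1.42
pos [ 0.6062 -0.1439  0.2657] F [-0.45  0.87  0.4 ] w 15.97 gf 4.94
```

It swung. I'll look before doing anything else.

```bash
python3 - <<'E'
import cv2,numpy as np
from h import *
im,d=eyes.get_image('scene'); a=cv2.resize(im[140:340,200:400,::-1],(400,400),interpolation=cv2.INTER_CUBIC)
w=cv2.imread('pics/w9.png'); cv2.imwrite('pics/c10.png',np.hstack([a,w[:400,200:600]]))
E
```

```text
(no output)
```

View pics/c10.png

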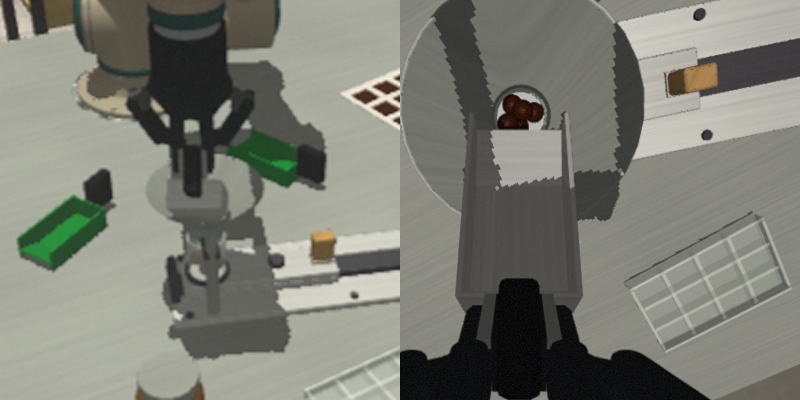

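The scoop is empty and the balls show through the spout in the jar, at (520,112) in the right half. I'll tighten the grip, lift and carry the scoop back.

>>> drive_tool(
  rows=[
    [0, 0, 0, 0],
    [0, 0, 0, 0],
    [0, 0, 0, 0],
    [0, 0, -0.5, 0],
    [0, 0, -1.2, 0],
    [0, 0, -2, 0],
    [0, 0, -2.5, 0],
    [0, 0, -2.5, 0],
  ],
  newtons=40,
  grip=15.3,
)

```text
clock: 11.98
position: [0.6075, -0.1446, 0.3314]
ee_rot: [0.003, 0.243, 0.97, -0.0]
contact_force: [0.9, 0.8, -1.2]
width: 0.0157
gripper_force: 20.8
```

```bash
python3 - <<'E'
from h import *
im,d,W,T=tilt('w11')
to([.5924,-.4044,.328],61.7)
# lip depth: lowest scoop points in tool frame centre strip
m=(abs(T[...,1])<.02)&(T[...,0]>.02)&(T[...,0]<.1)&(T[...,2]<.16)
for a in np.arange(.02,.11,.01):
    k=m&(abs(T[...,0]-a)<.004)
    if k.sum()>10: print(round(a,2),k.sum(),np.percentile(T[...,2][k],[5,50]).round(4))
t=eyes.get_image('top')[0]; 
s=eyes.get_image('scene')[0]
a=cv2.resize(t[170:270,280:400,::-1],(480,400),interpolation=cv2.INTER_CUBIC)
b=cv2.resize(s[210:310,260:350,::-1],(360,400),interpolation=cv2.INTER_CUBIC)
cv2.imwrite('pics/c11.png',np.hstack([a[:,:400],b]))
E
```

```text
units [-4.395 -9.446  0.074] turn 0.03 yaw 61.9 t 12.03 q6 -1.42
pos [ 0.6069 -0.1443  0.3295] F [-0.3  -1.05 -1.84] w 15.94 gf 20.76
0.02 881 [-0.0717  0.0883]
0.03 1028 [0.0934 0.0971]
0.04 920 [0.1028 0.1063]
0.05 860 [0.1096 0.1116]
0.06 855 [0.114  0.1161]
0.07 801 [0.1187 0.1207]
0.08 1225 [-0.1201 -0.1201]
```

View pics/w11.png

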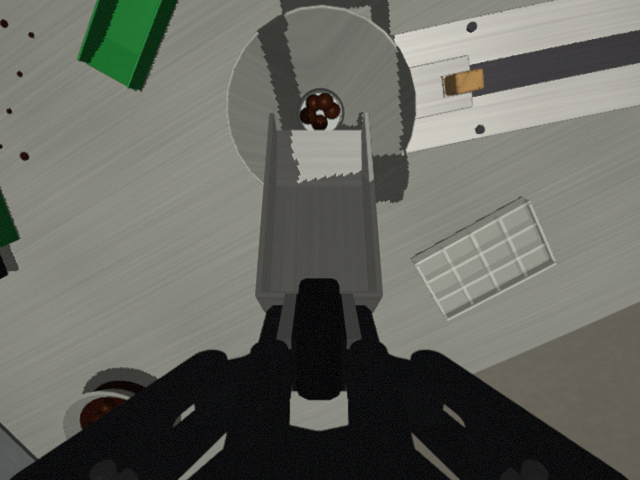

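All five balls are visible in the jar at about (320,108), and the scoop is empty with its lip 122 mm below the TCP. Moving back now.

>>> drive_tool(
  rows=[
    [-0.3, -0.6, 0, 0],
    [-0.8, -1.7, 0, 0],
    [-1.4, -3.0, 0, 0],
    [-2.0, -4.3, 0, 0],
    [-2.6, -5.6, 0, 0],
    [-3.2, -6.9, 0, 0],
    [-3.8, -8.2, 0, 0],
    [-4.4, -9.45, 0, 0],
  ],
)

```text
clock: 12.8
position: [0.5909, -0.4057, 0.326]
ee_rot: [-0.001, 0.243, 0.97, 0.001]
contact_force: [0.1, -0.2, -1.0]
width: 0.0157
gripper_force: 20.8
```

>>> drive_tool(
  rows=[
    [0, 0, 0.5, 0],
    [0, 0, 1.5, 0],
    [0, 0, 2.7, 0],
    [0, 0, 4, 0],
    [0, 0, 5.2, 0],
    [0, 0, 6.4, 0],
    [0, 0, 7.2, 0],
    [0, 0, 7.6, 0],
  ],
)

```text
clock: 13.47
position: [0.5893, -0.4022, 0.1323]
ee_rot: [-0.004, 0.243, 0.97, 0.002]
contact_force: [-0.9, 1.0, -2.3]
width: 0.0155
gripper_force: 20.9
```

```bash
python3 -c "
from h import *
to([.5924,-.4044,.048],61.7)"
```

```text
units [-0.183 -0.027  3.37 ] turn 0.03 yaw 61.9 t 13.47 q6 -1.78
pos [ 0.5893 -0.4022  0.1323] F [-0.85  0.98 -2.29] w 15.47 gf 20.86
```

>>> drive_tool(
  rows=[
    [0, 0, 0.4, 0],
    [-0.2, 0, 0.8, 0],
    [-0.4, 0, 1.2, 0],
    [-0.6, 0, 1.6, 0],
    [-0.8, 0, 2.0, 0],
    [-1.0, 0, 2.4, 0],
    [-1.2, 0, 2.7, 0],
    [-1.2, 0, 2.9, 0],
  ],
)

```text
clock: 14.13
position: [0.6195, -0.4191, 0.0653]
ee_rot: [0.001, 0.243, 0.97, -0.0]
contact_force: [2.3, -1.7, 2.6]
width: 0.0155
gripper_force: 20.6
```

```bash
python3 -c "
from h import *
prof('w12')"
```

```text
0.04 955 [0.0232 0.0242 0.0377]
0.06 1015 [0.0257 0.0264 0.0402]
0.08 1090 [0.0278 0.0287 0.0426]
0.1 1169 [0.03   0.0309 0.0429]
0.12 1080 [0.0322 0.033  0.0447]
units [ 5.646  9.426 -8.071] turn 0.03 yaw 61.9 t 14.18 q6 -1.77
pos [ 0.6181 -0.4181  0.0639] F [ 1.39 -0.39  1.87] w 15.95 gf 20.61
```

>>> drive_tool(
  rows=[
    [0, 0, 0.2, 0],
    [-0.03, 0, 0.3, 0],
    [-0.05, 0, 0.4, 0],
    [-0.05, 0, 0.5, 0],
    [-0.05, 0, 0.5, 0],
    [-0.05, 0, 0.5, 0],
    [-0.05, 0, 0.5, 0],
    [-0.05, 0, 0.5, 0],
  ],
)

```text
clock: 14.85
position: [0.6188, -0.4185, 0.0528]
ee_rot: [-0.001, 0.243, 0.97, 0.0]
contact_force: [-0.3, -0.0, 0.6]
width: 0.0158
gripper_force: 20.4
```

```bash
python3 -c "
from h import *
prof('w13')"
```

```text
0.04 985 [0.0194 0.0202 0.0338]
0.06 1110 [0.0196 0.0206 0.034 ]
0.08 1250 [0.0198 0.0208 0.0346]
0.1 1366 [0.0201 0.0209 0.0328]
0.12 1124 [0.0206 0.0215 0.0374]
units [ 5.679  9.424 -8.519] turn 0.03 yaw 61.9 t 14.9 q6 -1.77
pos [ 0.6188 -0.4185  0.0528] F [ 0.38 -0.33 -0.01] w 15.57 gf 20.36
```

Nearly flat, with the underside about 1 mm up, so I release.

>>> drive_tool(
  rows=[
    [0, 0, 0, 0],
    [0, 0, 0, 0],
    [0, 0, 0, 0],
    [0, 0, 0, 0],
    [0, 0, -0.3, 0],
    [0, 0, -1.5, 0],
    [0, 0, -3, 0],
    [0, 0, -4.5, 0],
  ],
  grip=45,
  newtons=40,
)

```text
clock: 15.57
position: [0.6188, -0.4184, 0.1663]
ee_rot: [-0.001, 0.243, 0.97, 0.001]
contact_force: [1.1, -1.7, -0.3]
width: 0.045
gripper_force: 0.0
```

```bash
python3 - <<'E'
from h import *
im,d,W,T=tilt('w14'); z=W[...,2]
m=(z>.055)&(z<.068)&(im.max(2)<70)&(abs(W[...,0]-.62)<.05)&(abs(W[...,1]+.42)<.05)
print('handle',m.sum(),z[m].mean(),box(W[m][:,:2]))
m=(z>.024)&(z<.04)&(abs(W[...,0]-.56)<.07)&(abs(W[...,1]+.39)<.07)&(im.max(2)>60)
P=W[m]; A=np.c_[P[:,:2],np.ones(len(P))]; print('plane',np.linalg.lstsq(A,P[:,2],rcond=None)[0],P[:,2].mean())
# grip target: yaw of station x = -15.4
to([.5756,.0384,.25],-15.4)
E
```

```text
handle 1456 0.06093708285698226 (array([ 624.1, -420.3]), array([15.6, 43.8]), 61.3)
plane [-0.00287299  0.00045003  0.03220048] 0.030412785385227747
units [10.278 15.324 -3.11 ] turn 12.88 yaw 61.9 t 15.62 q6 -1.77
pos [ 0.6224 -0.4213  0.177 ] F [ 1.78 -2.09  5.92] w 45.2 gf 0.0
```

The scoop is flat and at rest. On to the carriage grip.

>>> drive_tool(
  rows=[
    [0, 0, -1.5, 0],
    [0.5, 0.8, -3, 1],
    [1.5, 2.3, -3, 2],
    [2.5, 3.8, -3, 3],
    [3.5, 5.3, -3, 4],
    [4.5, 6.8, -3, 5],
    [5.5, 8.3, -3, 6],
    [6.5, 9.8, -3, 7],
  ],
  grip=50,
)

```text
clock: 16.28
position: [0.5932, -0.1461, 0.2414]
ee_rot: [0.001, 0.577, 0.817, 0.0]
contact_force: [1.0, 0.7, 1.0]
width: 0.05
gripper_force: 0.0
```

```bash
python3 -c "
from h import *
to([.5756,.0384,.25],-15.4)"
```

```text
units [ 7.191  1.806 -0.348] turn 5.82 yaw 19.5 t 16.28 q6 -0.7
pos [ 0.5932 -0.1461  0.2414] F [0.95 0.67 1.01] w 50.01 gf 0.0
```

>>> drive_tool(
  rows=[
    [1.0, 0.25, 0, 0.9],
    [2.2, 0.55, 0, 1.8],
    [3.4, 0.85, 0, 2.7],
    [4.6, 1.15, 0, 3.6],
    [5.6, 1.4, 0, 4.5],
    [6.4, 1.6, 0, 5.2],
    [6.8, 1.7, 0, 5.6],
    [6.8, 1.7, 0, 5.6],
  ],
)

```text
clock: 16.95
position: [0.5755, 0.0288, 0.2414]
ee_rot: [-0.0, 0.786, 0.618, 0.001]
contact_force: [1.1, -0.8, 0.4]
width: 0.0498
gripper_force: 0.0
```

```bash
python3 - <<'E'
from h import *
im,d,W,T=tilt('w15'); z=W[...,2]
m=(z>.066)&(z<.076)&(abs(W[...,0]-.5756)<.03)&(abs(W[...,1]-.0384)<.03)
print('grip',m.sum(),z[m].mean() if m.sum() else 0,box(W[m][:,:2]) if m.sum() else '')
to([.5756,.0384,.062],-15.4)
E
```

```text
grip 783 0.06998065067686543 (array([575.5,  41.9]), array([28.1, 20. ]), 76.0)
units [ 0.432 -0.119  7.17 ] turn 0.31 yaw -13.6 t 17.0 q6 0.16
pos [0.5758 0.0272 0.2412] F [ 0.17 -0.57  0.59] w 50.16 gf 0.0
```

>>> drive_tool(
  rows=[
    [0.4, -0.1, 0.6, 0.2],
    [0.48, -0.1, 1.8, 0.2],
    [0.48, -0.1, 3.0, 0.2],
    [0.48, -0.1, 4.2, 0.2],
    [0.48, -0.1, 5.4, 0.2],
    [0.48, -0.1, 6.4, 0.2],
    [0.48, -0.1, 7.0, 0.2],
    [0.48, -0.1, 7.15, 0.2],
  ],
)

```text
clock: 17.67
position: [0.5746, 0.0374, 0.059]
ee_rot: [-0.002, 0.793, 0.609, -0.002]
contact_force: [-0.4, -0.4, -0.3]
width: 0.05
gripper_force: 0.0
```

>>> drive_tool(
  rows=[
    [0, 0, 0, 0],
    [0, 0, 0, 0],
    [0, 0, 0, 0],
    [0, 0, 0, 0],
    [0, 0, 0, 0],
    [0, 0, 0, 0],
    [0, 0, 0, 0],
    [0, 0, 0, 0],
  ],
  grip=12,
  newtons=80,
)

```text
clock: 18.33
position: [0.5742, 0.0388, 0.0631]
ee_rot: [-0.002, 0.794, 0.608, -0.001]
contact_force: [-3.4, 0.0, 0.7]
width: 0.0186
gripper_force: 79.7
```

```bash
python3 -c "
from h import *
to([.5756,.0384,.062],-14.9)"
```

```text
units [-0.001  0.059  0.042] turn -0.03 yaw -15.1 t 18.33 q6 0.21
pos [0.5742 0.0388 0.0631] F [-3.37  0.    0.68] w 18.64 gf 79.69
```

>>> drive_tool(
  rows=[
    [0.15, 0, 0, 0],
    [0.5, 0, 0, 0],
    [0.95, 0, 0, 0],
    [1.4, 0, 0, 0],
    [1.9, 0, 0, 0],
    [2.35, 0, 0, 0],
    [2.65, 0, 0, 0],
    [2.8, 0, 0, 0],
  ],
)

```text
clock: 19.0
position: [0.594, 0.1075, 0.0631]
ee_rot: [-0.001, 0.793, 0.609, 0.0]
contact_force: [-6.8, -0.0, 5.4]
width: 0.0186
gripper_force: 80.8
```

```bash
cat >> h.py <<'E'
def sl():
    s=get_state(); w,x,y,z=s['ee_rot']; R=Ro.from_quat([x,y,z,w]).as_matrix()
    print('s',((s['position']-np.array([.5742,.0388,.0631]))@R*1e3).round(2),'F',(s['contact_force']@R).round(2),'gf',round(s['gripper_force'],1),'t',round(s['clock'],2))
E
python3 -c "
from h import *
sl()"
```

```text
s [71.48  1.34  0.11] F [-1.77 -6.62 -5.35] gf 80.8 t 19.0
```

>>> drive_tool(
  rows=[
    [0.04, -0.04, 0, 0],
    [0.08, -0.04, 0, 0],
    [0.12, -0.04, 0, 0],
    [0.16, -0.04, 0, 0],
    [0.16, -0.04, 0, 0],
    [0.16, -0.04, 0, 0],
    [0.16, -0.04, 0, 0],
    [0.16, -0.04, 0, 0],
  ],
)

```text
clock: 19.67
position: [0.5949, 0.1108, 0.063]
ee_rot: [-0.0, 0.793, 0.609, 0.001]
contact_force: [-3.3, 1.3, 5.5]
width: 0.0188
gripper_force: 80.6
```

```bash
python3 -c "
from h import *
sl()"
```

```text
s [74.87  1.34  0.16] F [ 0.41 -3.56 -5.55] gf 80.6 t 19.67
```

>>> drive_tool(
  rows=[
    [0.04, 0, 0, 0],
    [0.08, 0, 0, 0],
    [0.12, 0, 0, 0],
    [0.16, 0, 0, 0],
    [0.16, 0, 0, 0],
    [0.16, 0, 0, 0],
    [0.16, 0, 0, 0],
    [0.16, 0, 0, 0],
  ],
)

```text
clock: 20.33
position: [0.596, 0.1146, 0.063]
ee_rot: [-0.0, 0.793, 0.609, 0.001]
contact_force: [-3.7, 0.8, 6.8]
width: 0.0186
gripper_force: 80.6
```

```bash
python3 -c "
from h import *
sl()"
```

```text
s [78.82  1.45  0.17] F [-0.21 -3.79 -6.8 ] gf 80.6 t 20.33
```

>>> drive_tool(
  rows=[
    [0.04, 0, 0, 0],
    [0.08, 0, 0, 0],
    [0.12, 0, 0, 0],
    [0.16, 0, 0, 0],
    [0.16, 0, 0, 0],
    [0.16, 0, 0, 0],
    [0.16, 0, 0, 0],
    [0.16, 0, 0, 0],
  ],
)

```text
clock: 21.0
position: [0.5971, 0.1184, 0.0631]
ee_rot: [0.0, 0.793, 0.609, 0.001]
contact_force: [-2.0, 0.7, 5.6]
width: 0.0186
gripper_force: 80.6
```

```bash
python3 -c "
from h import *
sl()"
```

```text
s [82.83  1.51  0.16] F [ 0.16 -2.14 -5.61] gf 80.6 t 21.0
```

>>> drive_tool(
  rows=[
    [0.02, 0, 0, 0],
    [0.04, 0, 0, 0],
    [0.06, 0, 0, 0],
    [0.08, 0, 0, 0],
    [0.1, 0, 0, 0],
    [0.12, 0, 0, 0],
    [0.14, 0, 0, 0],
    [0.16, 0, 0, 0],
  ],
)

```text
clock: 21.67
position: [0.5981, 0.122, 0.0631]
ee_rot: [0.0, 0.793, 0.609, 0.001]
contact_force: [-3.1, 0.3, 5.6]
width: 0.0191
gripper_force: 80.6
```

```bash
python3 -c "
from h import *
sl()"
```

```text
s [86.55  1.56  0.13] F [-0.47 -3.11 -5.6 ] gf 80.6 t 21.67
```

>>> drive_tool(
  rows=[
    [0.02, 0, 0, 0],
    [0.04, 0, 0, 0],
    [0.06, 0, 0, 0],
    [0.08, 0, 0, 0],
    [0.1, 0, 0, 0],
    [0.12, 0, 0, 0],
    [0.14, 0, 0, 0],
    [0.16, 0, 0, 0],
  ],
)

```text
clock: 22.33
position: [0.5992, 0.1258, 0.063]
ee_rot: [0.0, 0.793, 0.609, 0.001]
contact_force: [-2.5, -0.5, 5.2]
width: 0.0188
gripper_force: 80.6
```

```bash
python3 -c "
from h import *
sl()"
```

```text
s [90.54  1.62  0.16] F [-1.11 -2.25 -5.22] gf 80.6 t 22.33
```

>>> drive_tool(
  rows=[
    [0.02, 0, 0, 0],
    [0.04, 0, 0, 0],
    [0.06, 0, 0, 0],
    [0.08, 0, 0, 0],
    [0.1, 0, 0, 0],
    [0.12, 0, 0, 0],
    [0.14, 0, 0, 0],
    [0.16, 0, 0, 0],
  ],
)

```text
clock: 23.0
position: [0.6003, 0.1297, 0.0631]
ee_rot: [0.0, 0.793, 0.609, 0.001]
contact_force: [-2.7, -1.3, 5.2]
width: 0.0187
gripper_force: 80.5
```

```bash
python3 -c "
from h import *
sl()"
```

```text
s [94.56  1.71  0.14] F [-1.96 -2.31 -5.21] gf 80.5 t 23.0
```

>>> drive_tool(
  rows=[
    [0.02, 0, 0, 0],
    [0.04, 0, 0, 0],
    [0.06, 0, 0, 0],
    [0.08, 0, 0, 0],
    [0.1, 0, 0, 0],
    [0.12, 0, 0, 0],
    [0.14, 0, 0, 0],
    [0.16, 0, 0, 0],
  ],
)

```text
clock: 23.67
position: [0.6014, 0.1336, 0.063]
ee_rot: [0.0, 0.793, 0.609, 0.001]
contact_force: [-2.5, -0.7, 5.6]
width: 0.0194
gripper_force: 80.5
```

```bash
python3 -c "
from h import *
sl()"
```

```text
s [98.57  1.8   0.16] F [-1.37 -2.24 -5.57] gf 80.5 t 23.67
```

>>> drive_tool(
  rows=[
    [0.02, 0, 0, 0],
    [0.04, 0, 0, 0],
    [0.06, 0, 0, 0],
    [0.08, 0, 0, 0],
    [0.1, 0, 0, 0],
    [0.12, 0, 0, 0],
    [0.14, 0, 0, 0],
    [0.16, 0, 0, 0],
  ],
)

```text
clock: 24.33
position: [0.6026, 0.1374, 0.0631]
ee_rot: [0.0, 0.793, 0.609, 0.001]
contact_force: [-2.9, -1.7, 4.9]
width: 0.0189
gripper_force: 80.5
```

>>> drive_tool(
  rows=[
    [0.02, 0, 0, 0],
    [0.04, 0, 0, 0],
    [0.06, 0, 0, 0],
    [0.08, 0, 0, 0],
    [0.1, 0, 0, 0],
    [0.12, 0, 0, 0],
    [0.14, 0, 0, 0],
    [0.16, 0, 0, 0],
  ],
)

```text
clock: 25.0
position: [0.6036, 0.1413, 0.063]
ee_rot: [0.0, 0.793, 0.609, 0.001]
contact_force: [-2.6, -0.8, 5.7]
width: 0.0187
gripper_force: 80.5
```

>>> drive_tool(
  rows=[
    [0.02, 0, 0, 0],
    [0.04, 0, 0, 0],
    [0.06, 0, 0, 0],
    [0.08, 0, 0, 0],
    [0.1, 0, 0, 0],
    [0.12, 0, 0, 0],
    [0.14, 0, 0, 0],
    [0.16, 0, 0, 0],
  ],
)

```text
clock: 25.67
position: [0.6048, 0.1451, 0.0631]
ee_rot: [0.0, 0.793, 0.609, 0.001]
contact_force: [-2.9, -1.2, 5.3]
width: 0.0186
gripper_force: 80.4
```

>>> drive_tool(
  rows=[
    [0.02, 0, 0, 0],
    [0.04, 0, 0, 0],
    [0.06, 0, 0, 0],
    [0.08, 0, 0, 0],
    [0.1, 0, 0, 0],
    [0.12, 0, 0, 0],
    [0.14, 0, 0, 0],
    [0.16, 0, 0, 0],
  ],
)

```text
clock: 26.33
position: [0.6059, 0.149, 0.0631]
ee_rot: [0.001, 0.793, 0.609, 0.001]
contact_force: [-1.0, -0.0, 5.2]
width: 0.0187
gripper_force: 80.5
```

>>> drive_tool(
  rows=[
    [0.02, 0, 0, 0],
    [0.04, 0, 0, 0],
    [0.06, 0, 0, 0],
    [0.08, 0, 0, 0],
    [0.1, 0, 0, 0],
    [0.12, 0, 0, 0],
    [0.14, 0, 0, 0],
    [0.16, 0, 0, 0],
  ],
)

```text
clock: 27.0
position: [0.607, 0.1529, 0.063]
ee_rot: [0.001, 0.793, 0.609, 0.001]
contact_force: [-2.0, -0.4, 5.7]
width: 0.0188
gripper_force: 80.5
```

>>> drive_tool(
  rows=[
    [0.02, 0, 0, 0],
    [0.04, 0, 0, 0],
    [0.06, 0, 0, 0],
    [0.08, 0, 0, 0],
    [0.1, 0, 0, 0],
    [0.12, 0, 0, 0],
    [0.14, 0, 0, 0],
    [0.16, 0, 0, 0],
  ],
)

```text
clock: 27.67
position: [0.6081, 0.1567, 0.0631]
ee_rot: [0.001, 0.793, 0.609, 0.001]
contact_force: [-1.3, -0.7, 4.8]
width: 0.0188
gripper_force: 80.5
```

>>> drive_tool(
  rows=[
    [0.02, 0, 0, 0],
    [0.04, 0, 0, 0],
    [0.06, 0, 0, 0],
    [0.08, 0, 0, 0],
    [0.1, 0, 0, 0],
    [0.12, 0, 0, 0],
    [0.14, 0, 0, 0],
    [0.16, 0, 0, 0],
  ],
)

```text
clock: 28.33
position: [0.6092, 0.1606, 0.0631]
ee_rot: [0.001, 0.793, 0.609, 0.001]
contact_force: [-1.8, -1.4, 5.7]
width: 0.0188
gripper_force: 80.5
```

>>> drive_tool(
  rows=[
    [0.02, 0, 0, 0],
    [0.04, 0, 0, 0],
    [0.06, 0, 0, 0],
    [0.08, 0, 0, 0],
    [0.1, 0, 0, 0],
    [0.12, 0, 0, 0],
    [0.14, 0, 0, 0],
    [0.16, 0, 0, 0],
  ],
)

```text
clock: 29.0
position: [0.6103, 0.1645, 0.0631]
ee_rot: [0.001, 0.793, 0.609, 0.001]
contact_force: [-0.8, -0.5, 5.2]
width: 0.019
gripper_force: 80.5
```

>>> drive_tool(
  rows=[
    [0.02, 0, 0, 0],
    [0.04, 0, 0, 0],
    [0.06, 0, 0, 0],
    [0.08, 0, 0, 0],
    [0.1, 0, 0, 0],
    [0.12, 0, 0, 0],
    [0.14, 0, 0, 0],
    [0.16, 0, 0, 0],
  ],
)

```text
clock: 29.67
position: [0.6115, 0.1685, 0.063]
ee_rot: [0.001, 0.793, 0.609, 0.002]
contact_force: [-0.1, -0.8, 5.2]
width: 0.0192
gripper_force: 80.5
```

>>> drive_tool(
  rows=[
    [0.02, 0, 0, 0],
    [0.04, 0, 0, 0],
    [0.06, 0, 0, 0],
    [0.08, 0, 0, 0],
    [0.1, 0, 0, 0],
    [0.12, 0, 0, 0],
    [0.14, 0, 0, 0],
    [0.16, 0, 0, 0],
  ],
)

```text
clock: 30.33
position: [0.6129, 0.1734, 0.0631]
ee_rot: [0.0, 0.793, 0.609, 0.003]
contact_force: [1.3, 2.7, 4.7]
width: 0.0192
gripper_force: 80.4
```

>>> drive_tool(
  rows=[
    [0.02, 0, 0, 0],
    [0.04, 0, 0, 0],
    [0.06, 0, 0, 0],
    [0.08, 0, 0, 0],
    [0.1, 0, 0, 0],
    [0.12, 0, 0, 0],
    [0.14, 0, 0, 0],
    [0.16, 0, 0, 0],
  ],
)

```text
clock: 31.0
position: [0.6134, 0.1753, 0.0631]
ee_rot: [0.001, 0.793, 0.609, 0.001]
contact_force: [-1.6, -4.8, 7.2]
width: 0.0187
gripper_force: 81.0
```

>>> drive_tool(
  rows=[
    [0.02, 0, 0, 0],
    [0.04, 0, 0, 0],
    [0.06, 0, 0, 0],
    [0.08, 0, 0, 0],
    [0.1, 0, 0, 0],
    [0.12, 0, 0, 0],
    [0.14, 0, 0, 0],
    [0.16, 0, 0, 0],
  ],
)

```text
clock: 31.67
position: [0.6142, 0.1782, 0.063]
ee_rot: [0.002, 0.793, 0.609, 0.0]
contact_force: [-0.3, -4.5, 7.4]
width: 0.0187
gripper_force: 81.0
```

>>> drive_tool(
  rows=[
    [0.02, 0, 0, 0],
    [0.04, 0, 0, 0],
    [0.06, 0, 0, 0],
    [0.08, 0, 0, 0],
    [0.1, 0, 0, 0],
    [0.12, 0, 0, 0],
    [0.14, 0, 0, 0],
    [0.16, 0, 0, 0],
  ],
)

```text
clock: 32.33
position: [0.6157, 0.1834, 0.0631]
ee_rot: [0.001, 0.793, 0.609, 0.001]
contact_force: [0.3, -1.4, 6.1]
width: 0.0188
gripper_force: 80.7
```

The click is clear: the carriage pulled with +3 N at y=0.1734 and pushed back with −5 N at 0.1753. I'll go back about 9 mm, free the carriage so it centres itself, and grip again.

>>> drive_tool(
  rows=[
    [-0.08, 0, 0, 0],
    [-0.16, 0, 0, 0],
    [-0.24, 0, 0, 0],
    [-0.32, 0, 0, 0],
    [-0.36, 0, 0, 0],
    [-0.36, 0, 0, 0],
    [-0.36, 0, 0, 0],
    [-0.36, 0, 0, 0],
  ],
)

```text
clock: 33.0
position: [0.6134, 0.1751, 0.0631]
ee_rot: [0.001, 0.793, 0.609, 0.002]
contact_force: [0.5, -0.3, 6.6]
width: 0.0185
gripper_force: 80.7
```

```bash
python3 -c "
from h import *
sl()"
```

```text
s [141.78   2.62   0.26] F [-0.16  0.56 -6.56] gf 80.7 t 33.0
```

>>> drive_tool(
  rows=[
    [0, 0, 0, 0],
    [0, 0, 0, 0],
    [0, 0, 0, 0],
    [0, 0, 0, 0],
    [0, 0, 0, 0],
    [0, 0, 0, 0],
    [0, 0, 0, 0],
    [0, 0, 0, 0],
  ],
  grip=26,
)

```text
clock: 33.67
position: [0.6118, 0.1752, 0.0619]
ee_rot: [0.0, 0.793, 0.609, 0.0]
contact_force: [-0.0, -0.4, -0.0]
width: 0.026
gripper_force: 0.0
```

```bash
python3 - <<'E'
from h import *
sl()
im,d,W,T=tilt('w16'); z=W[...,2]
m=(T[...,2]>-.012)&(T[...,2]<-.004)&(abs(T[...,0])<.025)&(abs(T[...,1])<.009)
print(m.sum(), (T[m]*1e3).min(0).round(1),(T[m]*1e3).max(0).round(1))
E
```

```text
s [141.43   1.19   1.26] F [-0.36  0.06  0.03] gf 0.0 t 33.67
3111 [-10.2  -7.8 -10.3] [18.1  9.  -4. ]
```

>>> drive_tool(
  rows=[
    [0, 0, 0, 0],
    [0, 0, 0, 0],
    [0, 0, 0, 0],
    [0, 0, 0, 0],
    [0, 0, 0, 0],
    [0, 0, 0, 0],
    [0, 0, 0, 0],
    [0, 0, 0, 0],
  ],
  grip=12,
  newtons=60,
)

```text
clock: 34.38
position: [0.6133, 0.1748, 0.0623]
ee_rot: [0.001, 0.793, 0.609, 0.001]
contact_force: [5.6, -3.0, -1.2]
width: 0.0191
gripper_force: 58.7
```

```bash
python3 -c "
from h import *
sl()"
```

```text
s [141.48   2.57   0.96] F [-1.41  6.22  1.25] gf 58.7 t 34.38
```

>>> drive_tool(
  rows=[
    [0.01, 0, 0, 0],
    [0.02, 0, 0, 0],
    [0.03, 0, 0, 0],
    [0.04, 0, 0, 0],
    [0.05, 0, 0, 0],
    [0.06, 0, 0, 0],
    [0.06, 0, 0, 0],
    [0.06, 0, 0, 0],
  ],
)

```text
clock: 35.05
position: [0.6133, 0.175, 0.0622]
ee_rot: [0.001, 0.793, 0.609, 0.0]
contact_force: [4.3, -5.2, 0.3]
width: 0.0193
gripper_force: 59.0
```

```bash
python3 -c "
from h import *
sl()"
```

```text
s [141.68   2.62   0.67] F [-3.9   5.46 -0.3 ] gf 59.0 t 35.05
```

>>> drive_tool(
  rows=[
    [-0.02, 0, 0, 0],
    [-0.04, 0, 0, 0],
    [-0.06, 0, 0, 0],
    [-0.08, 0, 0, 0],
    [-0.1, 0, 0, 0],
    [-0.12, 0, 0, 0],
    [-0.12, 0, 0, 0],
    [-0.12, 0, 0, 0],
  ],
)

```text
clock: 35.72
position: [0.6132, 0.1746, 0.0623]
ee_rot: [0.0, 0.793, 0.609, 0.002]
contact_force: [5.7, 1.4, -2.2]
width: 0.019
gripper_force: 58.6
```

```bash
python3 -c "
from h import *
sl()"
```

```text
s [141.26   2.49   1.27] F [2.85 5.13 2.26] gf 58.6 t 35.72
```

The restoring force acts on both sides, so the ball is centred in the notch. I'll balance the last push, settle and hand in.

>>> drive_tool(
  rows=[
    [0.04, 0, 0, 0],
    [0.04, 0, 0, 0],
    [0.04, 0, 0, 0],
    [0.04, 0, 0, 0],
    [0.04, 0, 0, 0],
    [0.04, 0, 0, 0],
    [0.04, 0, 0, 0],
    [0.04, 0, 0, 0],
  ],
)

```text
clock: 36.38
position: [0.6133, 0.1748, 0.0623]
ee_rot: [0.001, 0.793, 0.609, 0.002]
contact_force: [4.6, -1.8, -1.8]
width: 0.019
gripper_force: 58.7
```

```bash
python3 -c "
from h import *
sl()
from rig import order
print(order.sign_off())"
```

```text
s [141.46   2.57   1.07] F [-0.52  4.9   1.77] gf 58.7 t 36.38
the job is handed in; nothing more can be done
None
```

I handed in the job at 36.4 s: all five balls were seen in the jar after the pour, the empty scoop is flat on the bench, and the gripper holds the wooden grip with the ball in its notch at about 141 mm; the sign-off returned no verdict.

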